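Fit the tuner knob and set it to its mark

TASK

Take the protective cap off the tuner's splined shaft and set it down on the bare desk clear of the tuner. Then push the larger of the two bar knobs fully home onto the shaft, rocking it until the teeth mesh, and turn it until the pointer on the dial disc points at the index mark on the panel; let go and leave everything else where it stands.

Things in the scene. Friction and masses are not known exactly. Their poses are not given: they have to be found in the camera images.
- tuner: the bench tuner, fixed grey console on four feet, 120 deep (x) x 144 wide (y) mm, 30 high in front rising to 99 behind; its flat sloping front panel faces up and towards its -x side (the robot), the panel's normal 30 deg from vertical. Origin under its centre, on the desk; x = towards its back
- seat (a point): point on the tuner's shaft axis at the upper face of the round aluminium dial disc (98 mm diameter, 6 thick, face 10 mm off the panel): where the mouth of a seated knob rests. z = along the shaft, out of the panel; x = up the slope to the index mark; y = across. The panel extends 72 mm either way along y and 69 mm along x
- shaft_tip (a point): free end of the steel splined shaft, 33 mm from seat along its z; turns with the dial. Core 24 mm diameter, its last 5 mm tapered to 15; six straight teeth 6 mm wide, out to 34 mm diameter, from the disc up to 24 mm above seat. x = along the pointer; one tooth is in line with x, the others every 60 deg; z = along the shaft
- index_mark (a point): inner end of the white raised index bar (12 x 5 x 4 mm, radial) on the panel beside the upper edge of the dial disc; axes as seat
- pointer_tip (a point): outer end of the black pointer rib (18 x 4 mm, radial) on the dial disc, 49 mm from the axis; x = radially out along the pointer, z = along the shaft
- dial (a joint): angle of disc and shaft about seat's z, rad, counter-clockwise positive as seen from the shaft's free end; 0 = pointer exactly at the index mark; stops at +-1.6. Starts 0.5 to 1.15 away on the positive side. Stiff to turn (about 0.15 N m) and stays where it is left
- knob_grip (a point): the larger bar knob, loose, black plastic, standing mouth down: round skirt 52 mm diameter and 38 tall, on it a bar grip 62 long x 24 wide x 36 tall (72 tall in all). Origin at the middle of the bar grip, on the axis, 56 mm above the mouth. x = along the bar, y = across it, z = up the axis away from the mouth. 0.14 kg
- knob_mouth (a point): centre of the larger knob's open lower face; axes as knob_grip. Bore 34 mm deep, 37 mm diameter; from 4 mm up it has six straight ribs 5.5 mm wide, reaching in to 26 mm diameter, the first 30 deg from x, then every 60 deg. Ribs enter the gaps between shaft teeth (about 5 deg play each way). Unmeshed, it stops with the mouth 20 mm above seat; meshed, it comes down on the disc
- cap_center (a point): protective grey plastic cap standing loosely over the shaft with its mouth on the disc: plain round cup 46 mm diameter x 60 tall, bore 40 mm diameter and 46 deep. Origin at its centre, 30 mm from the mouth; z = up its axis away from the mouth. 0.05 kg
- small_knob_mid (a point): bystander: the smaller bar knob (36 mm diameter skirt, bar 40 x 16, 47 tall), middle, 23 mm up; does not fit
- jar_mid (a point): bystander: green-capped jar, 70 mm diameter x 67 tall, middle, 33 mm up
- tape_mid (a point): bystander: roll of black tape lying flat, 63 mm diameter x 18, middle, 9 mm up
- strip (a point): fixed point on the desk top, in the middle of the bare strip of desk between the keyboard (30 mm high, its edge 60 mm to the right, -y) and the monitor (screen face 120 mm to the left, +y, its lower edge 200 mm up); the strip runs 70 mm either way along x. One of the two knobs may stand in it; the rest is free to set things down

How it is judged:
By the outcome, as a careful person would: the job done as asked, in the order asked, and still so for the second after the job is handed in, with the robot touching nothing.
It also fails if it takes over 58 s, if anything falls off the work surface, if the arm or the gripper's body presses on something with over 40 N, if the wrist force passes 120 N, or if a joint passes its speed limit or range.

ROBOT

A 6-joint arm with a two-finger parallel gripper is mounted at the origin on a cart in front of the work surface, level with it; the furniture and walls round the work are solid. World frame = base frame: x ahead of the robot, y to its left, z up, the work surface at z = 0. Lengths are in m, angles in rad, forces in N, time in s.
With the tool pointing down it reaches from about 0.3 to 0.775 m from the base axis. Payload 14.6 kg.
Tool frame: the origin (TCP) lies at the very end of the fingers, on their centre line; the grasp point (between the pads) lies 19 mm behind it (r.grip_point_offset is the distance from the TCP to the grasp point, in m); z points along the fingers, y is the direction in which the jaws open and shut (so a half turn about z gives the same grasp; the last joint's range is limited). The gripper opens to 85 mm and grips with 20 to 120 N. Pads are 22 mm wide; open, the fingers measure 114 mm over their backs; the gripper's body (76 mm by 85 mm) begins 54 mm behind the grasp point. The pads swing forward as they close: fully open they stand 13 mm farther back than shut.
Start: joints at [-1.321, 0.3, 1.521, -0, 1.321, -0.067], TCP at [0.171, -0.523, 0.231] pointing down, gripper open.
Joint ranges: [-3.03, 3.03], [-0.79, 2.21], [0.23, 2.52], [-1.04, 4.18], [0, 3.07], [-2.55, 2.55]. Speed limits (rad/s): [2.22, 2.22, 2.57, 3.14, 3.14, 3.14].

INTERFACE

Orientations are given as [roll, pitch, yaw] about the fixed x, y, z axes, in that order (R = Rz(yaw) Ry(pitch) Rx(roll)).
In Python, from workcell import r, optics gives the robot as it stands. The module is installed in compiled form; this text tells all that it offers.
- The arm moves only by the shell command python3 -m handwheel 'ROWS' [OPENING] [FORCE]. ROWS is JSON, a list of rows, each an object of numbers: "dx", "dy", "dz": the shift along the tool's x, y, z in mm; "ax", "ay", "az": the turn, a rotation vector about the tool's x, y, z in degrees. A call has 1 to 12 rows; each row is the pose to reach, as a shift and turn from the pose commanded when the call began, along the tool's axes at that moment; what a row does not reach only later rows make up. A row lasts 1/12 s, in which the tool goes at most 41.7 mm and 7.16 degrees, less where a joint would pass 70% of its speed; a pose out of reach is approached as far as the arm can. A call with a gripper value outside its range is refused whole. OPENING is the closure, from 0 (fully open) to 1 (shut), set as the call begins (- or left out, the last holds). The fingers move at their own pace and stop on an object; FORCE is the grip in N (left out, the last holds). Time passes only in rows, so rows that repeat a pose let the fingers close. It gives the time, the measured TCP pose, the force and the opening at its end, in the units of the state.
- r.state(): the state, without advancing time (a new reading comes with each control period).
- optics.capture(name): name is "scene" or "top" or "wrist"; returns (picture, depth): 480x640x3 uint8, red, green, blue; 480x640 float32, m along the optical axis (not along the pixel's ray), 0 where there is no reading.
- optics.calibration(name): a dict with "mtx" (3x3 intrinsics, pixels), "rvec" (rotation vector, rad) and "tvec" (3), from world to camera coordinates, as OpenCV has them. Camera axes: x right, y down, z forward; pixel columns grow to the right and rows downward; lengths in m; the calibration is good to about 2 mm. A picture is of the moment at which its call begins: read the wrist's pose just before it. calibration takes no time and is no camera call; for the wrist camera it gives the pose at the moment of the call.
- r.finish_job(): hands the job in, once; it reports no verdict.
The state is a dict: "clock": time; "joint_pos": joint angles; "qvel": joint speeds; "tau": joint torques, N m; "tcp_pos": TCP position; "orientation": TCP orientation; "ft_force": force on the tool from outside, world axes, zero at the start; "ft_torque": the same for the moment, N m; "opening": opening from 0.0 (shut) to 1.0 (fully open).
Only numpy, scipy, OpenCV 4.12 (cv2) and the standard library are available. Lean on these libraries where they do the work, as an engineer would, in place of code of your own. Each camera call takes 0.05 s, during which the arm holds its last target.

## Working session

There is one attempt and no reset: what is moved stays moved. The work goes in short steps, Python scripts to look and compute and a shell command to move; the robot and the scene stay as the last step left them, time stands still between calls to the robot, and variables do not carry over. Pictures are saved under pics/ and viewed, and the job is handed in when it is done.

```bash
mkdir -p pics; python3 - <<'E'
from workcell import r, optics
import cv2,numpy as np
s=r.state();print(s, r.grip_point_offset)
for n in ("scene","top","wrist"):
    c=optics.calibration(n);p,d=optics.capture(n)
    np.savez(f"{n}0.npz",p=p,d=d,**{k:np.array(v) for k,v in c.items()})
    cv2.imwrite(f"pics/{n}0.png",p[:,:,::-1])
    R=cv2.Rodrigues(np.array(c['rvec']))[0];print(n,-R.T@np.array(c['tvec']).ravel(),R[2],c['mtx'])
E
```

```text
{'clock': 0.0, 'joint_pos': array([-1.32058013e+00,  3.00506880e-01,  1.52161809e+00,  4.60849325e-06,
        1.32067870e+00, -6.66109217e-02]), 'qvel': array([ 4.42347651e-04, -4.00611221e-04, -1.05868361e-03,  8.52288810e-04,
       -1.08773555e-05, -7.18605554e-05]), 'tau': array([ 2.34281179e-03, -5.43499732e+01, -3.61791301e+01,  5.63897515e-05,
        4.00936246e-03, -1.21600249e-05]), 'tcp_pos': array([ 0.17128666, -0.52239298,  0.23068603]), 'orientation': array([-3.14038462e+00, -8.50612353e-05,  3.16825921e-01]), 'ft_force': array([ 0.23707038,  0.92133835, -0.42067171]), 'ft_torque': array([0.03810444, 0.05968663, 0.04133849]), 'opening': 1.0016797335905343} 0.0187
scene [ 0.80496655 -1.01651702  0.78600952] [-0.20466498  0.76141028 -0.61511513] [[594.64367635   0.         321.45676786]
 [  0.         594.64367635 237.09291019]
 [  0.           0.           1.        ]]
top [ 0.38752474 -0.15881404  0.99444861] [ 0.18431869  0.03626637 -0.98219722] [[531.57017746   0.         313.5263022 ]
 [  0.         531.57017746 248.19132038]
 [  0.           0.           1.        ]]
wrist [ 0.23490665 -0.50286802  0.37365342] [-0.25303422 -0.08154219 -0.96401481] [[390.03542381   0.         324.53997071]
 [  0.         390.03542381 234.4599736 ]
 [  0.           0.           1.        ]]
```

View pics/scene0.png

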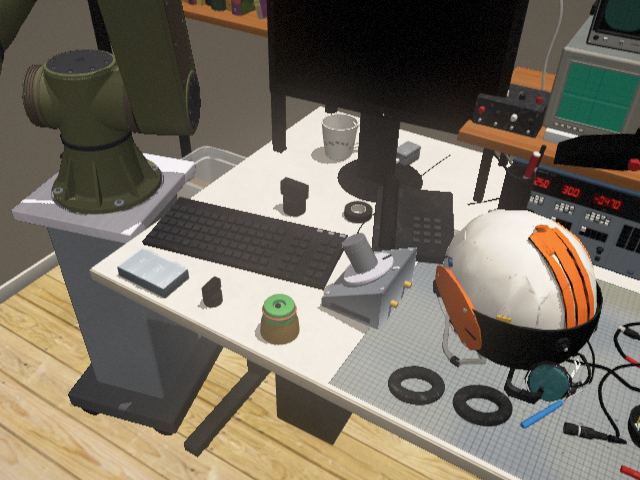

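View pics/top0.png

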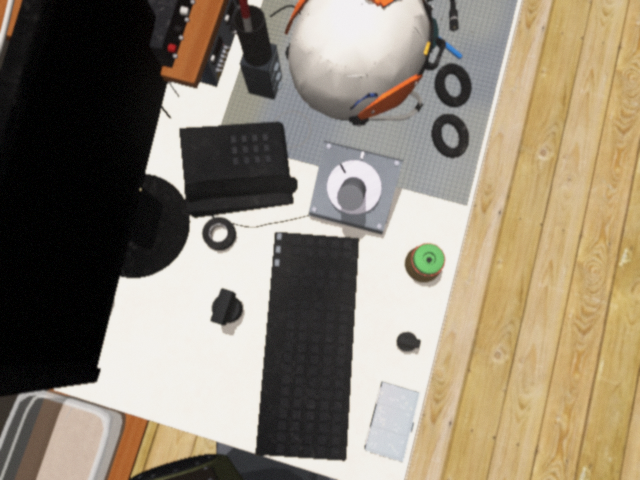

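View pics/wrist0.png

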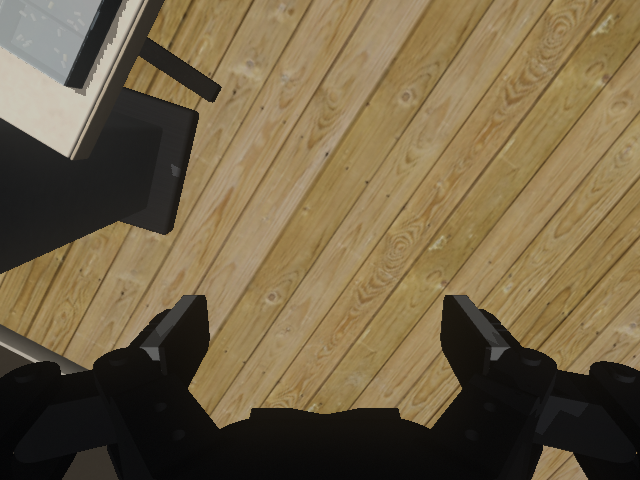

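The larger knob stands in the strip at top (228,308); the small one is at (408,342). The tuner with its cap is at top (352,190), with the pointer at about (342,168) and the index mark at about (362,155). Next I measure them.

```bash
cat > h.py <<'E'
import numpy as np,cv2
from scipy.spatial.transform import Rotation as Rot
def load(n):
    z=np.load(n+'.npz');return z['p'],z['d'],z['mtx'],cv2.Rodrigues(z['rvec'])[0],z['tvec'].ravel()
def cloud(d,K,R,t):
    v,u=np.mgrid[:480,:640];P=np.stack([(u-K[0,2])/K[0,0]*d,(v-K[1,2])/K[1,1]*d,d],-1)
    return (P-t)@R
def ray(uv,K,R,t):
    c=-R.T@t;return c,R.T@np.array([(uv[0]-K[0,2])/K[0,0],(uv[1]-K[1,2])/K[1,1],1.])
def onplane(uv,K,R,t,n,p0):
    c,d=ray(uv,K,R,t);n=np.array(n,float);return c+d*(n@(np.array(p0)-c))/(n@d)
def proj(P,K,R,t):
    q=R@np.array(P)+t;q=K@q;return q[:2]/q[2]
E
python3 - <<'E'
from h import *
np.set_printoptions(precision=4,suppress=True)
for n in ("top0","scene0"):
    p,d,K,R,t=load(n);W=cloud(d,K,R,t);W[d==0]=np.nan
    hsv=cv2.cvtColor(p,cv2.COLOR_RGB2HSV)
    if n=="top0": pts=[(352,185),(345,172),(362,155),(330,190),(375,190),(320,215),(228,308),(222,300),(150,120),(408,342),(427,258),(219,233),(200,330)]
    else: pts=[(354,240),(380,265),(350,300),(293,185),(211,290)]
    for u,v in pts: print(n,u,v,W[v,u],p[v,u])
p,d,K,R,t=load("top0")
a=cv2.resize(p[120:250,290:420],None,fx=4.5,fy=4.5,interpolation=cv2.INTER_CUBIC)
cv2.imwrite("pics/tc.png",a[:,:,::-1])
a=cv2.resize(p[270:340,190:270],None,fx=7,fy=7,interpolation=cv2.INTER_CUBIC)
cv2.imwrite("pics/tk.png",a[:,:,::-1])
p,d,K,R,t=load("scene0")
a=cv2.resize(p[220:330,310:430],None,fx=5,fy=5,interpolation=cv2.INTER_CUBIC)
cv2.imwrite("pics/sc.png",a[:,:,::-1])
E
```

```text
top0 352 185 [ 0.6568 -0.1894  0.1378] [125 125 129]
top0 345 172 [ 0.696  -0.1785  0.0894] [173 166 173]
top0 362 155 [ 0.7251 -0.2081  0.0972] [231 227 230]
top0 330 190 [ 0.67   -0.1522  0.0645] [239 235 240]
top0 375 190 [ 0.6673 -0.2327  0.0763] [239 234 239]
top0 320 215 [ 0.6318 -0.134   0.03  ] [104 106 112]
top0 228 308 [0.4528 0.0224 0.0691] [34 33 31]
top0 222 300 [0.4661 0.0327 0.0739] [56 54 55]
top0 150 120 [0.7242 0.123  0.2416] [17 17 16]
top0 408 342 [ 0.401  -0.2918  0.051 ] [65 63 59]
top0 427 258 [ 0.547  -0.3245  0.067 ] [ 83 112  75]
top0 219 233 [0.6007 0.0602 0.0025] [242 239 233]
top0 200 330 [0.4158 0.0861 0.0012] [243 241 236]
scene0 354 240 [ 0.6438 -0.1919  0.1277] [128 126 124]
scene0 380 265 [ 0.6958 -0.1961  0.0856] [224 218 222]
scene0 350 300 [ 0.6585 -0.2635  0.0492] [94 91 90]
scene0 293 185 [0.4575 0.0236 0.0741] [81 73 69]
scene0 211 290 [ 0.4097 -0.3069  0.0422] [69 63 58]
```

View pics/tc.png

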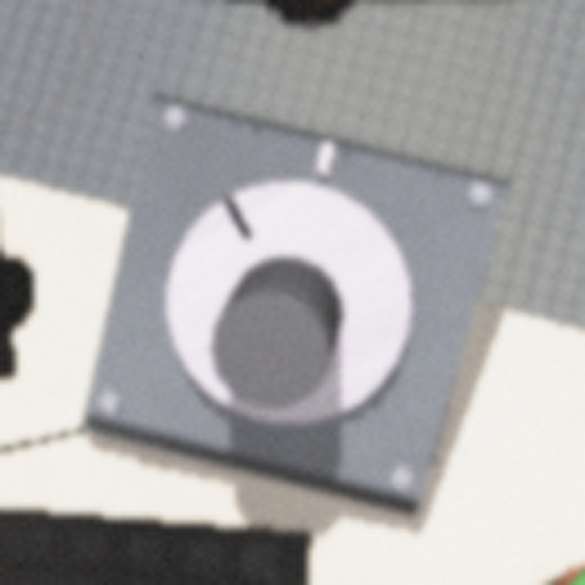

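View pics/tk.png

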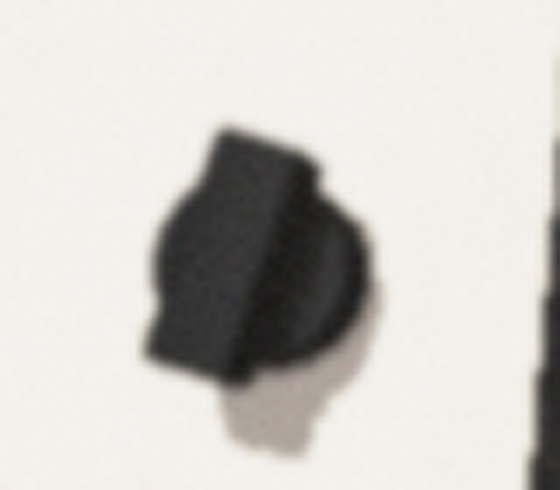

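View pics/sc.png

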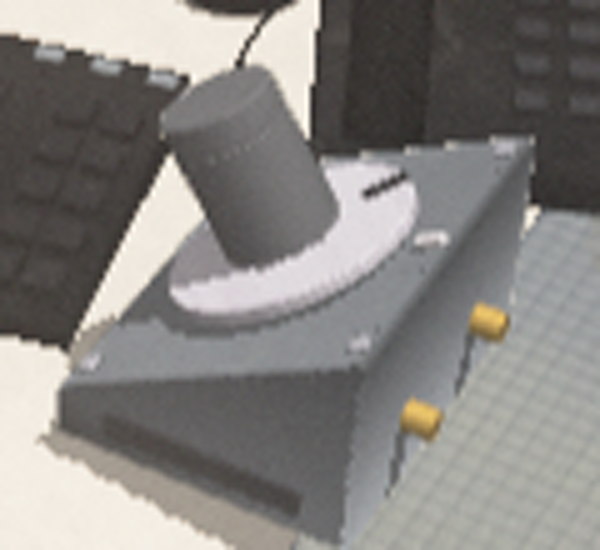

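```bash
python3 - <<'E'
from h import *
np.set_printoptions(precision=4,suppress=True)
p,d,K,R,t=load("top0");W=cloud(d,K,R,t);W[d==0]=np.nan
hsv=cv2.cvtColor(p,cv2.COLOR_RGB2HSV).astype(int)
g=p.astype(int).sum(2)/3
roi=np.zeros(g.shape,bool);roi[140:235,308:405]=1
# white disc
m=(roi&(g>190)).astype(np.uint8)
n,l,st,ce=cv2.connectedComponentsWithStats(m)
i=l[190,375];disc=l==i
print(st[i])
def fit(P):
    P=P[np.isfinite(P).all(1)]
    for _ in range(4):
        c=P.mean(0);n=np.linalg.svd(P-c,full_matrices=False)[2][2];n*=np.sign(n[2]);e=(P-c)@n
        P=P[abs(e)<max(2*e.std(),1e-4)]
    return n,c,e.std(),len(P)
er=cv2.erode(disc.astype(np.uint8),np.ones((3,3)))>0
nd,cd,s,k=fit(W[er]);print("disc n",nd,cd,s,k,'tilt',np.degrees(np.arccos(nd[2])))
# panel grey
near=W@nd-cd@nd
pm=roi&(abs(near+0.010)<0.003)&(g>100)&(g<180)
npn,cp,s,k=fit(W[pm]);print("panel n",npn,cp,s,k,'tilt',np.degrees(np.arccos(npn[2])),'gap',(cd-cp)@npn)
az=np.arctan2(-npn[1],-npn[0]);print('tuner yaw from n',np.degrees(az))
ps=cloud(*load("scene0")[1:])
# disc outer contour: upper and sides, tcs: hull
c=cv2.findContours(disc.astype(np.uint8),0,cv2.CHAIN_APPROX_NONE)[0][0]
hull=cv2.convexHull(c)[:,0,:]
az=np.arctan2(-nd[1],-nd[0])
n30=np.array([-np.cos(az)*.5,-np.sin(az)*.5,np.cos(np.pi/6)])
Q=np.array([onplane(u,K,R,t,n30,cd) for u in hull])
ex=np.array([np.cos(az)*n30[2],np.sin(az)*n30[2],.5]);ey=np.cross(n30,ex)
q=np.c_[(Q-cd)@ex,(Q-cd)@ey]
(cx,cy),rad=cv2.minEnclosingCircle((q*1000).astype(np.float32));print('circ',cx,cy,rad)
seat=cd+ex*cx/1e3+ey*cy/1e3;print('seat',seat,'yaw',np.degrees(az))
# index and pointer
im=(roi&(g>190)&~disc);im[175:]=0
n,l,st,ce=cv2.connectedComponentsWithStats(im.astype(np.uint8))
for j in range(1,n):
    if st[j,4]>3: print('white',ce[j],st[j,4])
bm=np.zeros_like(roi);bm[158:178,334:350]=1;bm&=g<150
# keep pointer within disc
n,l,st,ce=cv2.connectedComponentsWithStats(bm.astype(np.uint8))
for j in range(1,n): print('dark',ce[j],st[j])
np.savez('geo.npz',nd=nd,n30=n30,seat=seat,ex=ex,ey=ey)
def loc(uv,h):
    P=onplane(uv,K,R,t,n30,seat+n30*h);v=P-seat;return np.array([v@ex,v@ey])*1e3,np.degrees(np.arctan2(v@ey,v@ex))
print('index at',loc((290+325/4.5,120+157/4.5),-.006));
print('pointer',loc((290+228/4.5,120+198/4.5),.002),loc((290+248/4.5,120+236/4.5),.002))
for c_ in [(174,116),(480,192),(109,402),(402,476)]: print('screw',loc((290+c_[0]/4.5,120+c_[1]/4.5),-.010))
for c_ in [(155,97),(505,183)]: print('topedge',loc((290+c_[0]/4.5,120+c_[1]/4.5),-.010))
# knob top
km=np.zeros_like(roi);km[280:335,205:250]=1
z=W[...,2];tm=km&(z>.066)&(z<.08)&(g<100)
u=np.argwhere(tm)[:,::-1];print('knobtop',len(u),np.nanmedian(z[tm]))
Q=np.array([onplane(x,K,R,t,[0,0,1],[0,0,.072]) for x in u])
rect=cv2.minAreaRect((Q[:,:2]*1000).astype(np.float32));print(rect)
cvx=cv2.PCACompute2(Q[:,:2].astype(np.float32),None);print(cvx[0],cvx[1],np.degrees(np.arctan2(cvx[1][0,1],cvx[1][0,0])))
# cap top
W2=W[roi];hh=(W-seat)@n30
tm=roi&(hh>.054)&(hh<.068);print('cap',tm.sum(),np.median(hh[tm]));u=np.argwhere(tm)[:,::-1]
Q=np.array([onplane(x,K,R,t,n30,seat+n30*.06) for x in u]);q=np.c_[(Q-seat)@ex,(Q-seat)@ey]*1e3
print('cap top local',q.mean(0),cv2.minEnclosingCircle(q.astype(np.float32)))
E
```

```text
[ 327  160   55   51 1382]
disc n [-0.4826  0.12    0.8676] [ 0.6834 -0.1978  0.0809] 0.0013714772410134595 961 tilt 29.818492159009477
panel n [-0.4834  0.1223  0.8668] [ 0.6792 -0.1977  0.0668] 0.0012873955540811156 2837 tilt 29.9109443459512 gap 0.010106028210257467
tuner yaw from n -14.194645845641512
circ -12.634061813354492 0.8923541307449341 49.12257385253906
seat [ 0.673  -0.1943  0.0745] yaw -13.962734856928254
white [328.125 145.125] 8
white [361.8125 154.5   ] 16
white [396.3 162.4] 10
white [312.2647 169.2255] 102
dark [339.4872 161.5513] [334 158  16  14  78]
index at (array([58.4852, -1.1729]), np.float64(-1.1488472917182342))
pointer (array([35.1343, 31.783 ]), np.float64(42.1329122652041)) (array([22.3697, 20.6127]), np.float64(42.65919819261872))
screw (array([59.425 , 60.9745]), np.float64(45.73737390688024))
screw (array([ 58.9047, -63.3609]), np.float64(-47.087322833731356))
screw (array([-61.2865,  61.3721]), np.float64(134.96001778661844))
screw (array([-61.0759, -63.0289]), np.float64(-134.09842341328036))
topedge (array([64.9223, 70.0068]), np.float64(47.15804189103785))
topedge (array([ 64.6149, -71.8343]), np.float64(-48.0286444229133))
knobtop 463 0.0743539394857685
((455.3401794433594, 33.01390075683594), (25.120929718017578, 58.60115432739258), 74.3960189819336)
[[0.4552 0.0327]] [[ 0.9655 -0.2606]
 [ 0.2606  0.9655]] -15.103446
cap 567 0.060783120693007994
cap top local [-5.0255 -0.3774] ((-4.860222339630127, -0.4652438163757324), 23.34052276611328)
```

```bash
cat >> h.py <<'E'
g=np.load('geo.npz')
az=np.radians(-14.05)
N=np.array([-np.cos(az)*.5,-np.sin(az)*.5,np.cos(np.pi/6)])
EX=np.array([np.cos(az)*N[2],np.sin(az)*N[2],.5]);EY=np.cross(N,EX)
SEAT=np.array([0.6725,-0.1947,0.0735])
def Rtilt(phi):
    f=np.radians(phi);x=np.cos(f)*EX+np.sin(f)*EY;return np.c_[x,np.cross(-N,x),-N]
def Rdown(yaw):
    f=np.radians(yaw);x=np.array([np.cos(f),np.sin(f),0]);z=np.array([0,0,-1.]);return np.c_[x,np.cross(z,x),z]
def cur(s): return np.array(s['tcp_pos']),Rot.from_euler('xyz',s['orientation']).as_matrix()
def plan(p,Rm,p0,R0,tag=''):
    d=R0.T@(np.array(p)-p0)*1e3;a=np.degrees(Rot.from_matrix(R0.T@Rm).as_rotvec())
    print(tag,'d',np.round(d,1),'a',np.round(a,1),'rows>=',round(np.linalg.norm(d)/41.7,1),round(np.linalg.norm(a)/7.16,1))
E
python3 - <<'E'
from h import *
from workcell import r
p0,R0=cur(r.state())
plan(SEAT+N*.13,Rtilt(0),p0,R0,'pre')
A=np.array([.45,-.4,.25]);plan(A,Rdown(0),p0,R0)
E
```

```text
pre d [ 523.3 -189.9   45. ] a [-8.5 29.2 31.4] rows>= 13.4 6.1
 d [303.  -29.5 -19.1] a [-0.1  0.  18.2] rows>= 7.3 2.5
```

```bash
python3 -m handwheel '[{"dx":40,"dy":-14,"dz":0,"ax":0,"ay":0,"az":7},{"dx":80,"dy":-29,"dz":0,"ax":-2,"ay":6,"az":12},{"dx":120,"dy":-43,"dz":0,"ax":-4,"ay":12,"az":18},{"dx":160,"dy":-58,"dz":0,"ax":-6,"ay":18,"az":24},{"dx":200,"dy":-72,"dz":5,"ax":-8.5,"ay":24,"az":28},{"dx":240,"dy":-87,"dz":10,"ax":-8.5,"ay":29.2,"az":31.4},{"dx":280,"dy":-101,"dz":15,"ax":-8.5,"ay":29.2,"az":31.4},{"dx":320,"dy":-116,"dz":20,"ax":-8.5,"ay":29.2,"az":31.4},{"dx":360,"dy":-130,"dz":25,"ax":-8.5,"ay":29.2,"az":31.4},{"dx":400,"dy":-145,"dz":30,"ax":-8.5,"ay":29.2,"az":31.4},{"dx":435,"dy":-158,"dz":35,"ax":-8.5,"ay":29.2,"az":31.4},{"dx":460,"dy":-167,"dz":40,"ax":-8.5,"ay":29.2,"az":31.4}]' 0
python3 - <<'E'
from h import *
from workcell import r
s=r.state();print(s['joint_pos']);p0,R0=cur(s)
plan(SEAT+N*.13,Rtilt(0),p0,R0,'pre')
E
```

```text
clock: 1.15
tcp_pos: [0.5582, -0.2185, 0.1913]
orientation: [3.14, -0.525, -0.243]
ft_force: [0.8, -0.8, 0.4]
opening: 0.996
[-0.48227542  0.2183013   1.80442695  0.2044791   0.61599474  1.19510911]
pre d [ 32.2 -50.8  24.6] a [ 0.  -0.1  0.1] rows>= 1.6 0.0
```

```bash
python3 -m handwheel '[{}]'
python3 - <<'E'
from h import *
from workcell import r
s=r.state();p0,R0=cur(s)
plan(SEAT+N*.13,Rtilt(0),p0,R0,'pre')
E
```

```text
pre d [ 32.2 -50.8  24.6] a [ 0.  -0.1  0.1] rows>= 1.6 0.0$[0]: bad value
```

```bash
python3 -m handwheel '[{"dx":0}]'
python3 - <<'E'
from h import *
from workcell import r
s=r.state();p0,R0=cur(s)
plan(SEAT+N*.13,Rtilt(0),p0,R0,'pre')
E
```

```text
pre d [ 32.2 -50.8  24.6] a [ 0.  -0.1  0.1] rows>= 1.6 0.0$[0]: bad value
```

```bash
python3 -m handwheel '[{"dx":16,"dy":-25,"dz":12},{"dx":32,"dy":-51,"dz":18},{"dx":32,"dy":-51,"dz":18},{"dx":32,"dy":-51,"dz":18}]' 0
python3 - <<'E'
from h import *
from workcell import r,optics
s=r.state();p0,R0=cur(s)
plan(SEAT+N*.13,Rtilt(0),p0,R0,'pre')
c=optics.calibration('wrist');p,d=optics.capture('wrist')
np.savez("wrist1.npz",p=p,d=d,**{k:np.array(v) for k,v in c.items()});cv2.imwrite('pics/w1.png',p[:,:,::-1])
E
```

```text
pre d [ 32.2 -50.8  24.6] a [ 0.  -0.1  0.1] rows>= 1.6 0.0$[0]: bad value
```

View pics/w1.png

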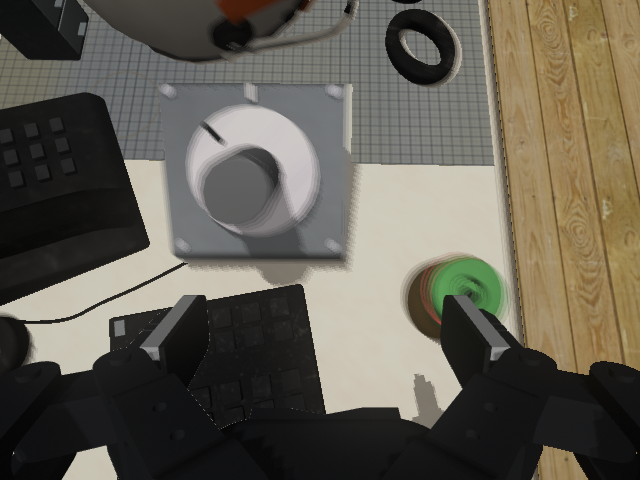

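The wrist view shows the cap at (240,185), with the pointer at (212,132) and the index at (250,92). The tool still has to move left and forward. Rows may need all six keys, so I'll try that.

```bash
python3 -m handwheel '[{"dx":16,"dy":-25,"dz":10,"ax":0,"ay":0,"az":0},{"dx":32,"dy":-51,"dz":18,"ax":0,"ay":0,"az":0},{"dx":32,"dy":-51,"dz":18,"ax":0,"ay":0,"az":0},{"dx":32,"dy":-51,"dz":18,"ax":0,"ay":0,"az":0}]' 0
python3 - <<'E'
from h import *
from workcell import r,optics
s=r.state();p0,R0=cur(s);print(s['joint_pos'],p0)
plan(SEAT+N*.13,Rtilt(0),p0,R0,'pre')
p,d,K,R,t=load('wrist1')
print(proj(SEAT,K,R,t))
E
```

```text
clock: 1.53
tcp_pos: [0.6048, -0.1789, 0.1911]
orientation: [3.14, -0.523, -0.242]
ft_force: [-1.6, 0.6, -0.9]
opening: 1.002
[-0.36998169  0.28311256  1.72192781  0.1077461   0.61966045  1.37166483] [ 0.60480913 -0.17891591  0.19106329]
pre d [ 1.4 -1.1  6.6] a [-0.   0.   0.2] rows>= 0.2 0.0
[256.19818849 174.93494365]
```

```bash
python3 - <<'E'
from h import *
from workcell import r,optics
c=optics.calibration('wrist');p,d=optics.capture('wrist')
np.savez("wrist2.npz",p=p,d=d,**{k:np.array(v) for k,v in c.items()});cv2.imwrite('pics/w2.png',p[:,:,::-1])
E
```

```text
(no output)
```

View pics/w2.png

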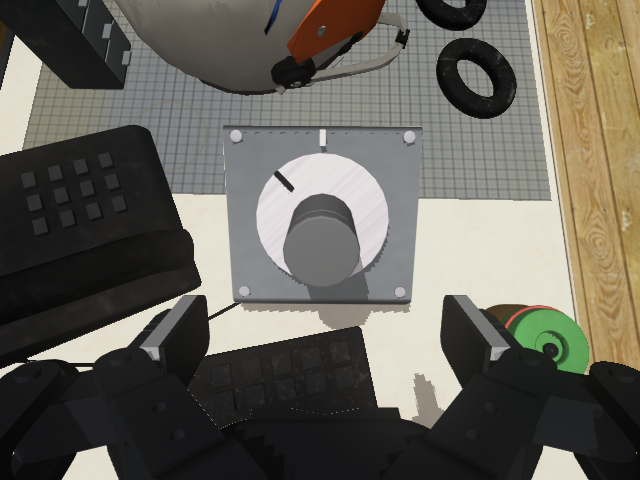

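The tool is lined up with the cap at (321,250). The screws are at (236,136), (410,136), (245,292) and (400,292). The pointer runs from (276,173) to (293,190), and the index bar is at u=323.

```bash
python3 - <<'E'
from h import *
np.set_printoptions(precision=2,suppress=True)
p,d,K,R,t=load('wrist2')
W=cloud(d,K,R,t)
L=lambda P:np.array([(P-SEAT)@EX,(P-SEAT)@EY,(P-SEAT)@N])*1e3
def loc(uv,h): return L(onplane(uv,K,R,t,N,SEAT+N*h))
S=[loc(u,-.009) for u in [(236,136),(410,136),(245,292),(400,292)]]
for x in S:print(x[:2])
print('mean',np.mean(S,0))
for u,v in [(300,180),(350,180),(370,210),(275,215),(275,240)]:
  if d[v,u]>0: print('disc h',L(W[v,u])[2])
for u,v in [(240,200),(410,200),(250,270),(395,270)]:
  if d[v,u]>0: print('panel h',L(W[v,u])[2])
a=loc((276,173),.002);b=loc((293,190),.002);print('ptr',a,b,np.degrees(np.arctan2(a[1],a[0])),np.degrees(np.arctan2((a-b)[1],(a-b)[0])))
print('index',loc((323,130),-.006),loc((323,151),-.006))
g=p.astype(int).sum(2)/3;m=(g>185).astype(np.uint8);m[:150]=0;m[295:]=0;m[:,:250]=0;m[:,395:]=0
m[:153,318:328]=0
n,l,st,ce=cv2.connectedComponentsWithStats(m);i=l[180,350];print(st[i])
c=max(cv2.findContours((l==i).astype(np.uint8),0,1)[0],key=len)
q=np.array([loc(u,0)[:2] for u in cv2.convexHull(c)[:,0]]);print(cv2.minEnclosingCircle(q.astype(np.float32)))
q=q[q[:,0]>0];A=np.c_[2*q,np.ones(len(q))];s=np.linalg.lstsq(A,(q**2).sum(1),rcond=None)[0];print('fit',s[:2],np.sqrt(s[2]+s[:2]@s[:2]))
print('cap top', loc((321,251),.06))
E
```

```text
[59.3  61.54]
[ 59.76 -63.23]
[-61.73  61.23]
[-61.23 -62.74]
mean [-0.98 -0.8  -9.  ]
disc h -0.0066121016500714025
disc h 0.10303470404452106
disc h 1.050299729961419
disc h -1.6870632021585679
disc h -0.2568761685735574
panel h -8.983927374164475
panel h -8.938176417811
panel h -10.798044903246309
panel h -9.893807153525916
ptr [34.28 32.26  2.  ] [22.23 20.45  2.  ] 43.256299974488016 44.41842247327223
index [63.71 -0.87 -6.  ] [49.17 -0.9  -6.  ]
[ 256  153  133  122 7629]
((-0.32757368683815, -0.27118155360221863), 48.684322357177734)
fit [-0.34 -0.26] 48.5036631790741
cap top [-4.77 -0.18 60.  ]
```

```bash
sed -i 's/^SEAT=.*/SEAT=np.array([0.6725,-0.1947,0.0735])-EX*.0004-EY*.0006/' h.py
python3 -m handwheel '[{"dx":-2.6,"dy":-0.7,"dz":30,"ax":0,"ay":0,"az":0},{"dx":-2.6,"dy":-0.7,"dz":60,"ax":0,"ay":0,"az":0},{"dx":-2.6,"dy":-0.7,"dz":85,"ax":0,"ay":0,"az":0},{"dx":-2.6,"dy":-0.7,"dz":100,"ax":0,"ay":0,"az":0},{"dx":-2.6,"dy":-0.7,"dz":108,"ax":0,"ay":0,"az":0},{"dx":-2.6,"dy":-0.7,"dz":108,"ax":0,"ay":0,"az":0}]' 0
python3 -m handwheel '[{"dx":0,"dy":0,"dz":0,"ax":0,"ay":0,"az":0},{"dx":0,"dy":0,"dz":0,"ax":0,"ay":0,"az":0},{"dx":0,"dy":0,"dz":0,"ax":0,"ay":0,"az":0},{"dx":0,"dy":0,"dz":0,"ax":0,"ay":0,"az":0},{"dx":0,"dy":0,"dz":0,"ax":0,"ay":0,"az":0},{"dx":0,"dy":0,"dz":0,"ax":0,"ay":0,"az":0},{"dx":0,"dy":0,"dz":0,"ax":0,"ay":0,"az":0},{"dx":0,"dy":0,"dz":0,"ax":0,"ay":0,"az":0}]' 1 30
```

```text
clock: 2.08
tcp_pos: [0.654, -0.1929, 0.0952]
orientation: [3.14, -0.522, -0.245]
ft_force: [-0.5, -0.1, -0.3]
opening: 1.001
clock: 2.75
tcp_pos: [0.6551, -0.1923, 0.0984]
orientation: [3.14, -0.526, -0.244]
ft_force: [-3.9, 0.0, 7.8]
opening: 0.529
```

```bash
python3 - <<'E'
from h import *
from workcell import r
p0,R0=cur(r.state());v=p0-SEAT;print(v@EX,v@EY,v@N)
E
python3 -m handwheel '[{"dx":0,"dy":0,"dz":-10,"ax":0,"ay":0,"az":0},{"dx":0,"dy":0,"dz":-25,"ax":0,"ay":0,"az":0},{"dx":0,"dy":0,"dz":-45,"ax":0,"ay":0,"az":0},{"dx":0,"dy":0,"dz":-65,"ax":0,"ay":0,"az":0},{"dx":0,"dy":0,"dz":-85,"ax":0,"ay":0,"az":0},{"dx":0,"dy":0,"dz":-100,"ax":0,"ay":0,"az":0},{"dx":0,"dy":0,"dz":-100,"ax":0,"ay":0,"az":0}]'
python3 - <<'E'
from h import *
from workcell import r,optics
s=r.state();p0,R0=cur(s);print(s['joint_pos'])
plan([.375,.04,.16],Rdown(-5),p0,R0,'above')
plan([.50,-.08,.21],Rdown(-5),p0,R0,'mid')
for n in('scene','wrist'):
    c=optics.calibration(n);p,d=optics.capture(n);cv2.imwrite(f'pics/{n}3.png',p[:,:,::-1])
E
```

```text
-0.002272999612818235 -0.0012402884531929482 0.030244470287562605
clock: 3.33
tcp_pos: [0.606, -0.1798, 0.1871]
orientation: [3.139, -0.528, -0.244]
ft_force: [0.2, -1.2, -0.5]
opening: 0.53
[-0.37018442  0.28939192  1.72564616  0.1084491   0.60420005  1.3719475 ]
above d [-253.1 -157.3 -116.7] a [  2.5 -30.2  -8.8] rows>= 7.7 4.4
mid d [-98.1 -71.1 -84. ] a [  2.5 -30.2  -8.8] rows>= 3.5 4.4
```

View pics/scene3.png

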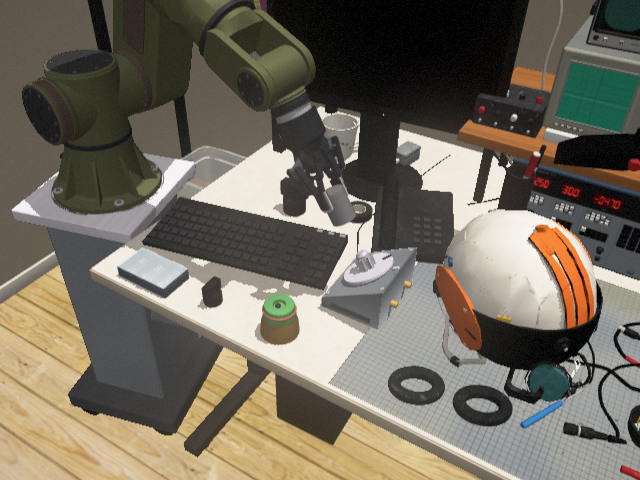

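View pics/wrist3.png

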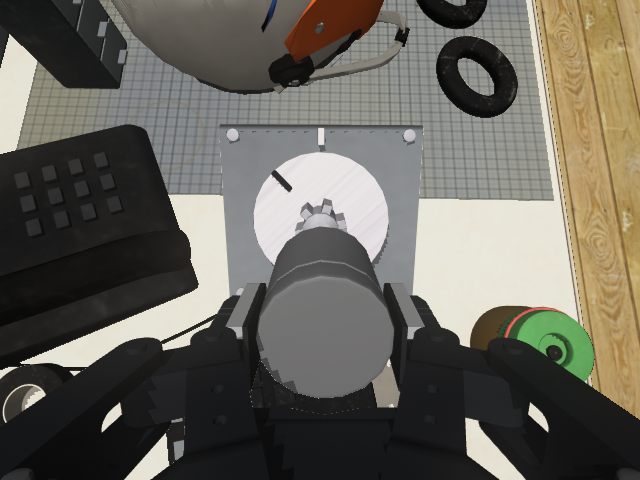

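The cap is off and held squarely, with the splined shaft bare at (321,215). Now I carry it to the near end of the strip.

```bash
python3 -m handwheel '[{"dx":-15,"dy":-11,"dz":-20,"ax":0.5,"ay":-5,"az":-1.5},{"dx":-40,"dy":-29,"dz":-42,"ax":1,"ay":-11,"az":-3},{"dx":-70,"dy":-50,"dz":-65,"ax":1.5,"ay":-17,"az":-5},{"dx":-98,"dy":-71,"dz":-84,"ax":2,"ay":-23,"az":-6.5},{"dx":-128,"dy":-88,"dz":-94,"ax":2.5,"ay":-29,"az":-8},{"dx":-160,"dy":-105,"dz":-100,"ax":2.5,"ay":-30.2,"az":-8.8},{"dx":-192,"dy":-123,"dz":-105,"ax":2.5,"ay":-30.2,"az":-8.8},{"dx":-222,"dy":-140,"dz":-111,"ax":2.5,"ay":-30.2,"az":-8.8},{"dx":-242,"dy":-151,"dz":-115,"ax":2.5,"ay":-30.2,"az":-8.8},{"dx":-253,"dy":-157,"dz":-117,"ax":2.5,"ay":-30.2,"az":-8.8},{"dx":-253,"dy":-157,"dz":-117,"ax":2.5,"ay":-30.2,"az":-8.8}]'
python3 - <<'E'
from h import *
from workcell import r,optics
s=r.state();p0,R0=cur(s);print(s['joint_pos'])
plan([.375,.04,.034],Rdown(-5),p0,R0,'down')
for n in('wrist',):
    c=optics.calibration(n);p,d=optics.capture(n);cv2.imwrite(f'pics/{n}4.png',p[:,:,::-1])
E
```

```text
clock: 4.35
tcp_pos: [0.3737, 0.0408, 0.1569]
orientation: [-3.14, 0.006, -0.085]
ft_force: [0.8, -0.1, -0.2]
opening: 0.53
[ 0.00987933 -0.0046251   2.05752088  0.00212326  1.09488844  1.66480776]
down d [  2.2   0.8 122.9] a [-0.1  0.4  0.1] rows>= 2.9 0.1
```

View pics/wrist4.png

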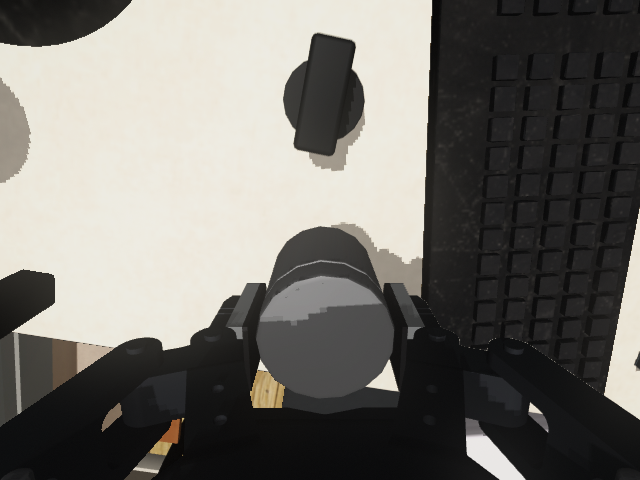

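```bash
python3 -m handwheel '[{"dx":2,"dy":0.8,"dz":25,"ax":0,"ay":0.4,"az":0},{"dx":2,"dy":0.8,"dz":60,"ax":0,"ay":0.4,"az":0},{"dx":2,"dy":0.8,"dz":90,"ax":0,"ay":0.4,"az":0},{"dx":2,"dy":0.8,"dz":110,"ax":0,"ay":0.4,"az":0},{"dx":2,"dy":0.8,"dz":119,"ax":0,"ay":0.4,"az":0},{"dx":2,"dy":0.8,"dz":122,"ax":0,"ay":0.4,"az":0},{"dx":2,"dy":0.8,"dz":123,"ax":0,"ay":0.4,"az":0}]'
python3 -m handwheel '[{"dx":0,"dy":0,"dz":1.5,"ax":0,"ay":0,"az":0},{"dx":0,"dy":0,"dz":3,"ax":0,"ay":0,"az":0},{"dx":0,"dy":0,"dz":3,"ax":0,"ay":0,"az":0}]'
```

```text
clock: 4.98
tcp_pos: [0.3772, 0.0386, 0.0351]
orientation: [-3.14, -0.003, -0.087]
ft_force: [-0.2, 0.4, -0.4]
opening: 0.526
clock: 5.23
tcp_pos: [0.3769, 0.0389, 0.0325]
orientation: [-3.14, -0.004, -0.087]
ft_force: [0.9, 0.4, 0.1]
opening: 0.533
```

```bash
python3 -m handwheel '[{"dx":0,"dy":0,"dz":1,"ax":0,"ay":0,"az":0},{"dx":0,"dy":0,"dz":2,"ax":0,"ay":0,"az":0},{"dx":0,"dy":0,"dz":2,"ax":0,"ay":0,"az":0}]'
```

```text
clock: 5.48
tcp_pos: [0.377, 0.039, 0.0304]
orientation: [-3.14, -0.004, -0.087]
ft_force: [-0.4, 0.2, 5.3]
opening: 0.532
```

```bash
python3 -m handwheel '[{"dx":0,"dy":0,"dz":0,"ax":0,"ay":0,"az":0},{"dx":0,"dy":0,"dz":0,"ax":0,"ay":0,"az":0},{"dx":0,"dy":0,"dz":0,"ax":0,"ay":0,"az":0},{"dx":0,"dy":0,"dz":0,"ax":0,"ay":0,"az":0},{"dx":0,"dy":0,"dz":0,"ax":0,"ay":0,"az":0},{"dx":0,"dy":0,"dz":-20,"ax":0,"ay":0,"az":0},{"dx":0,"dy":0,"dz":-50,"ax":0,"ay":0,"az":0},{"dx":0,"dy":0,"dz":-85,"ax":0,"ay":0,"az":0},{"dx":0,"dy":0,"dz":-115,"ax":0,"ay":0,"az":0},{"dx":0,"dy":0,"dz":-130,"ax":0,"ay":0,"az":0},{"dx":0,"dy":0,"dz":-130,"ax":0,"ay":0,"az":0}]' 0
python3 - <<'E'
from h import *
from workcell import r,optics
s=r.state();p0,R0=cur(s)
n='wrist';c=optics.calibration(n);p,d=optics.capture(n);cv2.imwrite(f'pics/{n}5.png',p[:,:,::-1])
np.savez("wrist5.npz",p=p,d=d,**{k:np.array(v) for k,v in c.items()})
p,d,K,R,t=load('wrist5');W=cloud(d,K,R,t)
z=W[...,2]
reg=np.zeros(z.shape,bool);reg[:260,230:430]=1
m=reg&(d>0)&(z>.064)&(z<.082)&(p.sum(2)<400);m=cv2.morphologyEx(m.astype(np.uint8),cv2.MORPH_OPEN,np.ones((5,5)))
n,l,st,ce=cv2.connectedComponentsWithStats(m)
for j in range(1,n):
  if st[j,4]<400: continue
  u=np.argwhere(l==j)[:,::-1];print(ce[j],st[j],np.median(z[l==j]))
  Q=np.array([onplane(x,K,R,t,[0,0,1],[0,0,.072])[:2]*1e3 for x in u]);print(cv2.minAreaRect(Q.astype(np.float32)),Q.mean(0))
E
```

```text
clock: 6.4
tcp_pos: [0.3773, 0.0389, 0.163]
orientation: [-3.14, -0.008, -0.087]
ft_force: [0.1, 0.4, -0.8]
opening: 1.001
[320.40681964 105.25219816] [ 292   48   59  116 4663] 0.07411159284371989
((455.46356201171875, 33.662513732910156), (23.907180786132812, 61.47074890136719), 73.94876098632812) [456.48407286  33.42431615]
```

View pics/wrist5.png

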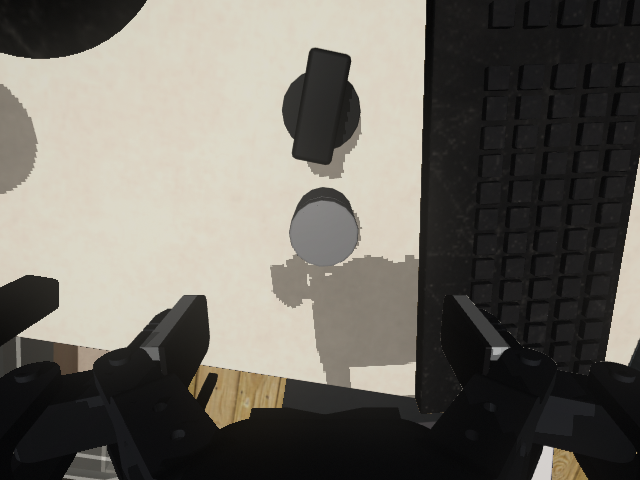

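The cap stands upright at (323,232), and the knob is at (320,105) with its bar at about -16°. Both views agree within 1 mm. Next, grasp the knob.

```bash
python3 - <<'E'
from h import *
from workcell import r,optics
s=r.state();p0,R0=cur(s)
plan([.4557,.0337,.11],Rdown(-16),p0,R0,'above')
plan([.4557,.0337,.043],Rdown(-16),p0,R0,'grasp')
E
```

```text
above d [79.  -1.6 51.4] a [-0.1 -0.3 11. ] rows>= 2.3 1.5
grasp d [ 78.6  -1.5 118.4] a [-0.1 -0.3 11. ] rows>= 3.4 1.5
```

```bash
python3 -m handwheel '[{"dx":25,"dy":-1,"dz":0,"ax":0,"ay":-0.3,"az":5},{"dx":55,"dy":-1.5,"dz":15,"ax":0,"ay":-0.3,"az":11},{"dx":74,"dy":-1.5,"dz":40,"ax":0,"ay":-0.3,"az":11},{"dx":79,"dy":-1.5,"dz":70,"ax":0,"ay":-0.3,"az":11},{"dx":78.6,"dy":-1.5,"dz":100,"ax":0,"ay":-0.3,"az":11},{"dx":78.6,"dy":-1.5,"dz":115,"ax":0,"ay":-0.3,"az":11},{"dx":78.6,"dy":-1.5,"dz":118,"ax":0,"ay":-0.3,"az":11},{"dx":78.6,"dy":-1.5,"dz":118,"ax":0,"ay":-0.3,"az":11}]' 0
python3 -m handwheel '[{"dx":0,"dy":0,"dz":0,"ax":0,"ay":0,"az":0},{"dx":0,"dy":0,"dz":0,"ax":0,"ay":0,"az":0},{"dx":0,"dy":0,"dz":0,"ax":0,"ay":0,"az":0},{"dx":0,"dy":0,"dz":0,"ax":0,"ay":0,"az":0},{"dx":0,"dy":0,"dz":0,"ax":0,"ay":0,"az":0},{"dx":0,"dy":0,"dz":0,"ax":0,"ay":0,"az":0},{"dx":0,"dy":0,"dz":0,"ax":0,"ay":0,"az":0},{"dx":0,"dy":0,"dz":0,"ax":0,"ay":0,"az":0},{"dx":0,"dy":0,"dz":0,"ax":0,"ay":0,"az":0},{"dx":0,"dy":0,"dz":0,"ax":0,"ay":0,"az":0}]' 1 80
```

```text
clock: 7.12
tcp_pos: [0.4537, 0.0336, 0.0406]
orientation: [-3.141, 0.006, -0.279]
ft_force: [0.4, 0.2, 0.0]
opening: 1.001
clock: 7.95
tcp_pos: [0.4551, 0.0337, 0.0427]
orientation: [-3.14, 0.002, -0.279]
ft_force: [-2.2, 0.0, 7.2]
opening: 0.268
```

```bash
python3 -m handwheel '[{"dx":0,"dy":0,"dz":-10,"ax":0,"ay":0,"az":0},{"dx":0,"dy":0,"dz":-30,"ax":0,"ay":0,"az":0},{"dx":0,"dy":0,"dz":-60,"ax":0,"ay":0,"az":0},{"dx":0,"dy":0,"dz":-90,"ax":0,"ay":0,"az":0},{"dx":0,"dy":0,"dz":-120,"ax":0,"ay":0,"az":0},{"dx":0,"dy":0,"dz":-140,"ax":0,"ay":0,"az":0},{"dx":0,"dy":0,"dz":-140,"ax":0,"ay":0,"az":0}]'
python3 - <<'E'
from h import *
from workcell import r,optics
s=r.state();p0,R0=cur(s);print(s['joint_pos'],s['ft_force'])
plan(SEAT+N*.125,Rtilt(43.5),p0,R0,'pre')
for n in('wrist','scene'):
  c=optics.calibration(n);p,d=optics.capture(n);cv2.imwrite(f'pics/{n}6.png',p[:,:,::-1])
  np.savez(n+"6.npz",p=p,d=d,**{k:np.array(v) for k,v in c.items()})
E
```

```text
clock: 8.53
tcp_pos: [0.4565, 0.0334, 0.1867]
orientation: [-3.138, -0.004, -0.279]
ft_force: [1.2, 0.1, -1.3]
opening: 0.265
[-0.00816799  0.13659812  1.82913263  0.00219696  1.17133936  1.84057908] [ 1.16011784  0.11060923 -1.33579841]
pre d [207.6 162.5   5.5] a [-11.   28.5 -44.4] rows>= 6.3 7.5
```

View pics/wrist6.png

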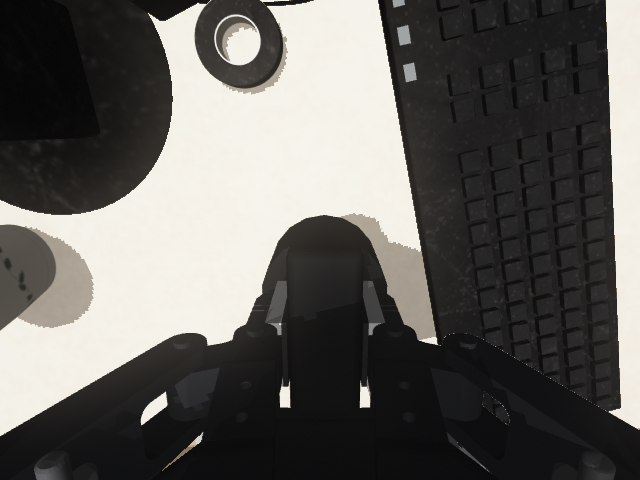

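View pics/scene6.png

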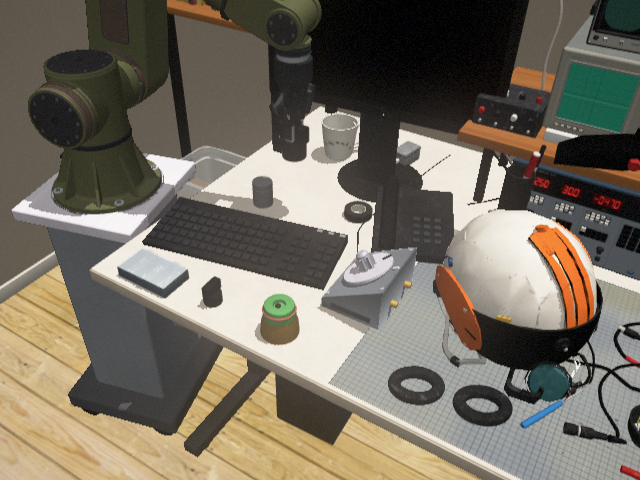

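The knob is held square, and the cap is standing at scene (262,192). Now I carry the knob over the shaft.

```bash
python3 -m handwheel '[{"dx":10,"dy":8,"dz":-10,"ax":-1,"ay":2.5,"az":-4},{"dx":30,"dy":24,"dz":-15,"ax":-2,"ay":5,"az":-8},{"dx":55,"dy":43,"dz":-15,"ax":-3,"ay":8,"az":-12.5},{"dx":80,"dy":63,"dz":-15,"ax":-4,"ay":11,"az":-17},{"dx":105,"dy":82,"dz":-15,"ax":-5.5,"ay":14,"az":-22},{"dx":130,"dy":102,"dz":-12,"ax":-7,"ay":18,"az":-27},{"dx":155,"dy":121,"dz":-8,"ax":-8,"ay":21.5,"az":-33},{"dx":178,"dy":139,"dz":-4,"ax":-9.5,"ay":25,"az":-39},{"dx":195,"dy":153,"dz":0,"ax":-11,"ay":28.5,"az":-44.4},{"dx":204,"dy":160,"dz":4,"ax":-11,"ay":28.5,"az":-44.4},{"dx":207.6,"dy":162.5,"dz":5.5,"ax":-11,"ay":28.5,"az":-44.4},{"dx":207.6,"dy":162.5,"dz":5.5,"ax":-11,"ay":28.5,"az":-44.4}]'
python3 - <<'E'
from h import *
from workcell import r,optics
s=r.state();p0,R0=cur(s);print(s['joint_pos'],s['ft_force'])
plan(SEAT+N*.085,Rtilt(43.5),p0,R0,'pre')
for n in('wrist','top','scene'):
  c=optics.calibration(n);p,d=optics.capture(n)
  np.savez(n+"7.npz",p=p,d=d,**{k:np.array(v) for k,v in c.items()})
  if n=='top':p=cv2.resize(p[110:260,270:430],None,fx=5,fy=4,interpolation=cv2.INTER_CUBIC)
  if n=='scene':p=cv2.resize(p[160:340,260:450],None,fx=3,fy=3,interpolation=cv2.INTER_CUBIC)
  cv2.imwrite(f'pics/{n}7.png',p[:,:,::-1])
E
```

```text
clock: 9.63
tcp_pos: [0.6094, -0.1803, 0.1739]
orientation: [2.771, -0.364, 0.581]
ft_force: [0.2, -0.4, -1.8]
opening: 0.269
[-0.36789129  0.31739221  1.71799711  0.10395916  0.59845742  0.62026733] [ 0.16212562 -0.35007799 -1.8115468 ]
pre d [ 4.8  3.4 34.2] a [-0.3  0.5 -0.1] rows>= 0.8 0.1
```

View pics/wrist7.png

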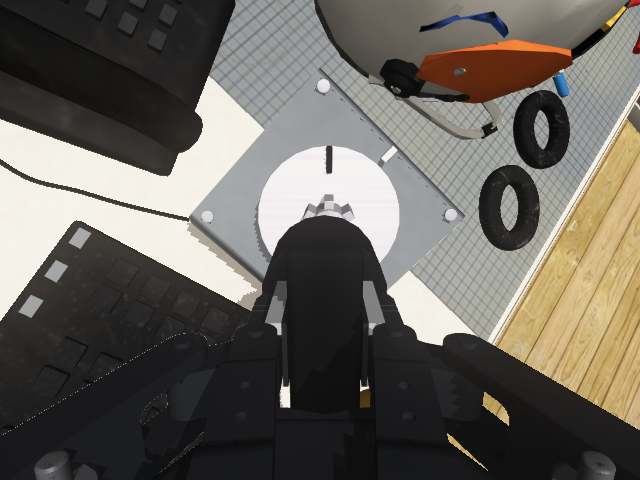

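View pics/scene7.png

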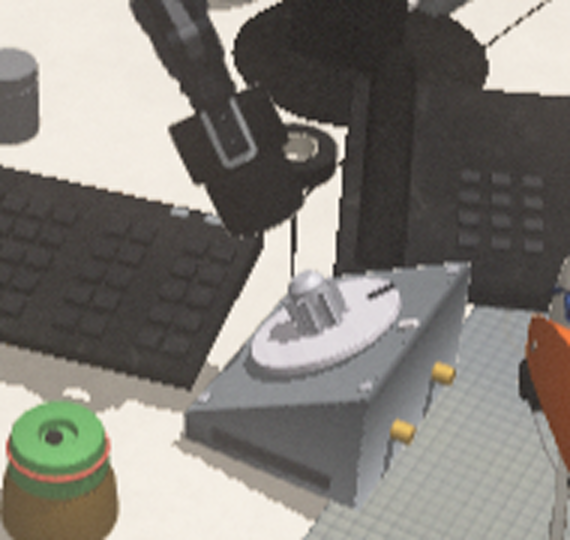

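```bash
python3 - <<'E'
from h import *
from workcell import r,optics
s=r.state();p0,R0=cur(s)
plan(SEAT+N*.085,Rtilt(43.5),p0,R0,'pre')
np.set_printoptions(precision=2,suppress=True)
p,d,K,R,t=load('wrist7')
L=lambda uv,h:(lambda P:np.array([(P-SEAT)@EX,(P-SEAT)@EY])*1e3)(onplane(uv,K,R,t,N,SEAT+N*h))
a,b=L((329,148),.002),L((329,173),.002)
print('ptr',a,b,np.degrees(np.arctan2(a[1],a[0])),'shaft tip core',L((326,208),.024))
g=p.astype(int).sum(2)/3;m=(g>200).astype(np.uint8);m[:140]=0;m[290:]=0;m[:,:255]=0;m[:,402:]=0
cv2.imwrite('pics/m7.png',m*255)
n,l,st,ce=cv2.connectedComponentsWithStats(m);i=l[180,350];print(st[i])
c=max(cv2.findContours((l==i).astype(np.uint8),0,1)[0],key=len);h=cv2.convexHull(c)[:,0]
q=np.array([L(u,0) for u in h if u[1]<215])
A=np.c_[2*q,np.ones(len(q))];s=np.linalg.lstsq(A,(q**2).sum(1),rcond=None)[0];print('fit',s[:2],np.sqrt(s[2]+s[:2]@s[:2]))
# knob in tool frame: bar edges
W=cloud(d,K,R,t)
for u,v in [(325,270),(325,330),(300,300),(350,300)]:
  print((u,v),d[v,u],R0.T@(W[v,u]-p0)*1e3)
E
```

```text
pre d [ 3.2  3.6 35.8] a [-0.3  0.4  0. ] rows>= 0.9 0.1
ptr [34.66 32.96] [22.93 21.79] 43.56512843183134 shaft tip core [ 7.86 10.14]
[ 258  146  141  117 9159]
fit [0.35 0.87] 48.46036340774649
(325, 270) 0.1195518 [ 22.82   1.49 -28.91]
(325, 330) 0.12309131 [  3.32   1.47 -30.65]
(300, 300) 0.12223092 [ 12.82  -6.36 -28.93]
(350, 300) 0.12179627 [ 12.99   9.28 -29.29]
```

```bash
sed -i 's/^SEAT=.*/SEAT=np.array([0.6725,-0.1947,0.0735])-EX*.0004+EY*.0004/' h.py
python3 - <<'E'
from h import *
from workcell import r,optics
np.set_printoptions(precision=2,suppress=True)
s=r.state();p0,R0=cur(s)
p,d,K,R,t=load('wrist7')
q=np.array([(288,300),(361,300)])
zt=R0[:,2]
for uv in [(325,246),(325,250),(288,300),(361,300)]:
  P=onplane(uv,K,R,t,zt,p0+zt*-.0293);print(uv,R0.T@(P-p0)*1e3)
print([ (v,int(p[v,325].mean()),round(float(d[v,325]),4)) for v in range(212,262,3)])
plan(SEAT+N*.079,Rtilt(43.5),p0,R0,'mouth36')
E
```

```text
(325, 246) [ 30.64   1.5  -29.3 ]
(325, 250) [ 29.38   1.49 -29.3 ]
(288, 300) [ 13.   -10.08 -29.3 ]
(361, 300) [ 12.99  12.72 -29.3 ]
[(212, 210, 0.2367), (215, 73, 0.1876), (218, 47, 0.1811), (221, 46, 0.1752), (224, 45, 0.1712), (227, 43, 0.1438), (230, 42, 0.1394), (233, 41, 0.1358), (236, 40, 0.1331), (239, 39, 0.1285), (242, 38, 0.1263), (245, 36, 0.1227), (248, 36, 0.1188), (251, 37, 0.1184), (254, 37, 0.1171), (257, 36, 0.1188), (260, 35, 0.1167)]
mouth36 d [ 3.9  2.9 41.8] a [-0.3  0.4  0. ] rows>= 1.0 0.1
```

```bash
python3 -m handwheel '[{"dx":3.9,"dy":2.9,"dz":12,"ax":-0.3,"ay":0.4,"az":0},{"dx":3.9,"dy":2.9,"dz":27,"ax":-0.3,"ay":0.4,"az":0},{"dx":3.9,"dy":2.9,"dz":37,"ax":-0.3,"ay":0.4,"az":0},{"dx":3.9,"dy":2.9,"dz":41.8,"ax":-0.3,"ay":0.4,"az":0},{"dx":3.9,"dy":2.9,"dz":41.8,"ax":-0.3,"ay":0.4,"az":0},{"dx":3.9,"dy":2.9,"dz":41.8,"ax":-0.3,"ay":0.4,"az":0}]'
python3 - <<'E'
from h import *
from workcell import r,optics
s=r.state();p0,R0=cur(s)
plan(SEAT+N*.0627,Rtilt(43.5),p0,R0,'mouth20')
for n in('top','scene'):
  c=optics.calibration(n);p,d=optics.capture(n)
  if n=='scene':p=cv2.resize(p[180:330,300:430],None,fx=4,fy=4,interpolation=cv2.INTER_CUBIC)
  else:p=cv2.resize(p[120:250,290:420],None,fx=4,fy=4,interpolation=cv2.INTER_CUBIC)
  cv2.imwrite(f'pics/{n}8.png',p[:,:,::-1])
E
```

```text
clock: 10.28
tcp_pos: [0.6341, -0.1852, 0.1421]
orientation: [2.762, -0.372, 0.587]
ft_force: [-0.1, 0.8, -1.5]
opening: 0.267
mouth20 d [ 0.  -0.7 16.5] a [ 0.1 -0.1  0. ] rows>= 0.4 0.0
```

View pics/scene8.png

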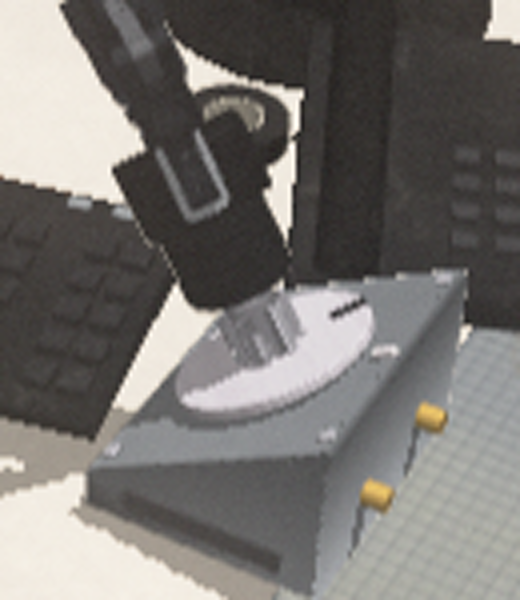

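The knob mouth sits coaxially over the shaft tip. Now I lower it.

```bash
python3 -m handwheel '[{"dx":0,"dy":-0.7,"dz":3,"ax":0,"ay":0,"az":0},{"dx":0,"dy":-0.7,"dz":6,"ax":0,"ay":0,"az":0},{"dx":0,"dy":-0.7,"dz":9,"ax":0,"ay":0,"az":0},{"dx":0,"dy":-0.7,"dz":12,"ax":0,"ay":0,"az":0},{"dx":0,"dy":-0.7,"dz":14,"ax":0,"ay":0,"az":0},{"dx":0,"dy":-0.7,"dz":14,"ax":0,"ay":0,"az":0}]'
python3 - <<'E'
from h import *
from workcell import r,optics
s=r.state();p0,R0=cur(s);v=p0-SEAT
print('local',v@EX*1e3,v@EY*1e3,v@N*1e3,'F tool',R0.T@s['ft_force'],'M',R0.T@s['ft_torque'])
plan(SEAT+N*.0427,Rtilt(43.5),p0,R0,'seat')
E
```

```text
clock: 10.88
tcp_pos: [0.6407, -0.1866, 0.1289]
orientation: [2.762, -0.372, 0.586]
ft_force: [-0.1, -0.1, -1.3]
opening: 0.268
local -0.32390330265158473 -0.29741151585253084 64.36456339869977 F tool [-0.62002346 -0.38432616  1.08255143] M [ 0.32146669 -0.28534803 -0.02928511]
seat d [ 0.4 -0.  21.7] a [ 0.1 -0.   0. ] rows>= 0.5 0.0
```

Mouth about 22 mm above the seat with no contact. I go on in small steps.

```bash
python3 -m handwheel '[{"dx":0.3,"dy":0,"dz":2,"ax":0,"ay":0,"az":0},{"dx":0.3,"dy":0,"dz":4,"ax":0,"ay":0,"az":0},{"dx":0.3,"dy":0,"dz":6,"ax":0,"ay":0,"az":0},{"dx":0.3,"dy":0,"dz":6,"ax":0,"ay":0,"az":0}]'
python3 - <<'E'
from h import *
from workcell import r,optics
s=r.state();p0,R0=cur(s);v=p0-SEAT
print('local',v@EX*1e3,v@EY*1e3,v@N*1e3,'F tool',R0.T@s['ft_force'],'M',R0.T@s['ft_torque'])
E
```

```text
clock: 11.22
tcp_pos: [0.6439, -0.1872, 0.124]
orientation: [2.762, -0.372, 0.587]
ft_force: [0.7, 0.3, -1.2]
opening: 0.265
local 0.044556343803906634 -0.05526752869278629 58.55137889580156 F tool [ 0.27700057 -0.38787226  1.31202207] M [ 0.25685859 -0.27925391 -0.00974551]
```

```bash
python3 -m handwheel '[{"dx":0,"dy":0,"dz":2,"ax":0,"ay":0,"az":0},{"dx":0,"dy":0,"dz":4,"ax":0,"ay":0,"az":0},{"dx":0,"dy":0,"dz":6,"ax":0,"ay":0,"az":0},{"dx":0,"dy":0,"dz":8,"ax":0,"ay":0,"az":0},{"dx":0,"dy":0,"dz":10,"ax":0,"ay":0,"az":0},{"dx":0,"dy":0,"dz":10,"ax":0,"ay":0,"az":0}]'
python3 - <<'E'
from h import *
from workcell import r,optics
s=r.state();p0,R0=cur(s);v=p0-SEAT
print('local',v@EX*1e3,v@EY*1e3,v@N*1e3,'F tool',R0.T@s['ft_force'],'M',R0.T@s['ft_torque'])
E
```

```text
clock: 11.72
tcp_pos: [0.6487, -0.1884, 0.1153]
orientation: [2.762, -0.372, 0.587]
ft_force: [0.0, 0.2, -1.5]
opening: 0.27
local 0.02009606148910617 -0.07223548733922591 48.490855619027805 F tool [-0.42298489 -0.69223094  1.25908154] M [ 0.2451077  -0.35196377 -0.02032292]
```

It has meshed: mouth about 6 mm off with no force. On to the disc.

```bash
python3 -m handwheel '[{"dx":0,"dy":0,"dz":2,"ax":0,"ay":0,"az":0},{"dx":0,"dy":0,"dz":4,"ax":0,"ay":0,"az":0},{"dx":0,"dy":0,"dz":5,"ax":0,"ay":0,"az":0},{"dx":0,"dy":0,"dz":5,"ax":0,"ay":0,"az":0}]'
python3 - <<'E'
from h import *
from workcell import r,optics
s=r.state();p0,R0=cur(s);v=p0-SEAT
print('local',v@EX*1e3,v@EY*1e3,v@N*1e3,'F tool',R0.T@s['ft_force'],'M',R0.T@s['ft_torque'])
E
python3 -m handwheel '[{"dx":0,"dy":0,"dz":1,"ax":0,"ay":0,"az":0},{"dx":0,"dy":0,"dz":2,"ax":0,"ay":0,"az":0},{"dx":0,"dy":0,"dz":2,"ax":0,"ay":0,"az":0}]'
python3 - <<'E'
from h import *
from workcell import r,optics
s=r.state();p0,R0=cur(s);v=p0-SEAT
print('local',v@EX*1e3,v@EY*1e3,v@N*1e3,'F tool',R0.T@s['ft_force'],'M',R0.T@s['ft_torque'])
E
```

```text
clock: 12.05
tcp_pos: [0.6511, -0.1891, 0.1112]
orientation: [2.762, -0.372, 0.587]
ft_force: [-0.1, -0.2, -0.5]
opening: 0.272
local 0.11689947441907364 -0.11601058288415318 43.6748753025044 F tool [-0.37133728 -0.01299828  0.37889808] M [ 0.2493128  -0.30928306  0.01246251]
clock: 12.3
tcp_pos: [0.652, -0.1892, 0.1105]
orientation: [2.761, -0.372, 0.587]
ft_force: [-9.7, 3.4, 8.0]
opening: 0.266
local 0.5146677943650702 0.004285127494536784 42.62924863609971 F tool [ -2.8590736   -4.00488029 -12.02670079] M [ 0.73888017 -0.87284561  0.01351145]
```

The knob is seated: contact at the expected depth, 12 N. Next, turn towards the index (+az, since tool z points into the panel).

```bash
python3 -m handwheel '[{"dx":0,"dy":0,"dz":-0.5,"ax":0,"ay":0,"az":3},{"dx":0,"dy":0,"dz":-0.5,"ax":0,"ay":0,"az":7},{"dx":0,"dy":0,"dz":-0.5,"ax":0,"ay":0,"az":11},{"dx":0,"dy":0,"dz":-0.5,"ax":0,"ay":0,"az":15},{"dx":0,"dy":0,"dz":-0.5,"ax":0,"ay":0,"az":19},{"dx":0,"dy":0,"dz":-0.5,"ax":0,"ay":0,"az":23},{"dx":0,"dy":0,"dz":-0.5,"ax":0,"ay":0,"az":27},{"dx":0,"dy":0,"dz":-0.5,"ax":0,"ay":0,"az":31},{"dx":0,"dy":0,"dz":-0.5,"ax":0,"ay":0,"az":35},{"dx":0,"dy":0,"dz":-0.5,"ax":0,"ay":0,"az":38},{"dx":0,"dy":0,"dz":-0.5,"ax":0,"ay":0,"az":40},{"dx":0,"dy":0,"dz":-0.5,"ax":0,"ay":0,"az":40}]'
python3 - <<'E'
from h import *
from workcell import r,optics
s=r.state();p0,R0=cur(s);v=p0-SEAT
print('local',v@EX*1e3,v@EY*1e3,v@N*1e3,'F tool',R0.T@s['ft_force'],'M',R0.T@s['ft_torque'])
plan(p0,Rtilt(0),p0,R0)
for n in('wrist','top'):
  c=optics.calibration(n);p,d=optics.capture(n)
  np.savez(n+"9.npz",p=p,d=d,**{k:np.array(v) for k,v in c.items()})
  if n=='top':p=cv2.resize(p[120:250,290:420],None,fx=4.5,fy=4.5,interpolation=cv2.INTER_CUBIC)
  cv2.imwrite(f'pics/{n}9.png',p[:,:,::-1])
E
```

```text
clock: 13.3
tcp_pos: [0.6515, -0.189, 0.1102]
orientation: [3.107, -0.523, -0.177]
ft_force: [-7.5, 3.5, 4.4]
opening: 0.264
local -0.08968490492174477 0.012880320220607838 42.700282852278825 F tool [-4.69135435 -1.81530877 -7.86117243] M [ 0.11864251 -1.25121555  0.00351181]
 d [0. 0. 0.] a [ 0.  -0.   3.4] rows>= 0.0 0.5
```

View pics/wrist9.png

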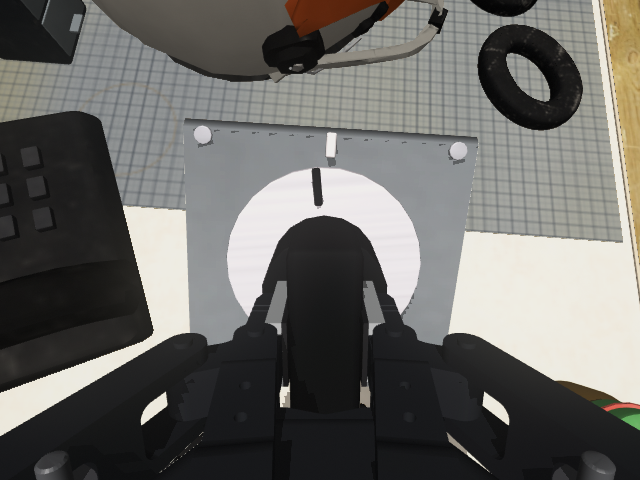

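View pics/top9.png

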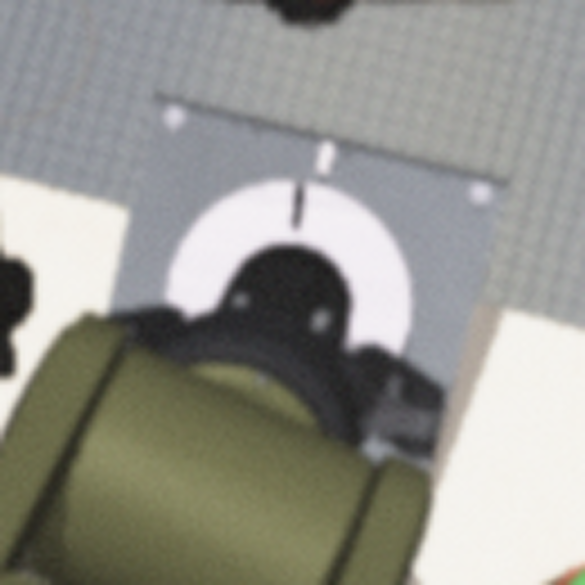

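The pointer, (315,168)–(319,206), is now close to the index bar at (331,133–158). I measure what remains.

```bash
cat > ang.py <<'E'
from h import *
import sys
def angles(n):
    p,d,K,R,t=load(n)
    g=p.astype(int).sum(2)/3
    L=lambda uv,h:(lambda P:np.array([(P-SEAT)@EX,(P-SEAT)@EY])*1e3)(onplane(uv,K,R,t,N,SEAT+N*h))
    # sample grid
    v,u=np.mgrid[60:300,180:480]
    c=-R.T@t
    D=np.stack([(u-K[0,2])/K[0,0],(v-K[1,2])/K[1,1],np.ones_like(u,float)],-1)@R
    out={}
    def coords(h):
        s=(N@(SEAT+N*h-c))/(D@N);P=c+D*s[...,None]-SEAT
        return P@EX*1e3,P@EY*1e3
    G=g[60:300,180:480]
    x,y=coords(0);m=(G>185)&(np.hypot(x,y)<54)&(x>0)
    mm=cv2.connectedComponentsWithStats(m.astype(np.uint8));i=1+np.argmax(mm[2][1:,4]);
    h=cv2.convexHull(cv2.findContours((mm[1]==i).astype(np.uint8),0,1)[0][0])[:,0]
    q=np.array([[x[b,a],y[b,a]] for a,b in h]);q=q[(q[:,0]>8)&(np.hypot(q[:,0],q[:,1])>44)]
    A=np.c_[2*q,np.ones(len(q))];s=np.linalg.lstsq(A,(q**2).sum(1),rcond=None)[0];C=s[:2]
    print(n,'centre',C.round(2),'rad',np.sqrt(s[2]+C@C).round(2))
    x,y=coords(.002);rr=np.hypot(x-C[0],y-C[1])
    m=(G<110)&(rr>36)&(rr<47)&(x>0)&(abs(y)<35)
    a=np.array([x[m].mean(),y[m].mean()])
    x,y=coords(-.006);m2=(G>190)&(x-C[0]>52.5)&(x-C[0]<66)&(abs(y)<10)
    b=np.array([x[m2].mean(),y[m2].mean()])
    A1=np.degrees(np.arctan2(*(a-C)[::-1]));B1=np.degrees(np.arctan2(*(b-C)[::-1]))
    print(' ptr',a.round(2),m.sum(),'idx',b.round(2),m2.sum(),'ptr-idx deg',round(A1-B1,2),'(C) ;', 'lateral idx y',b[1])
if __name__=='__main__':
    for n in sys.argv[1:]: angles(n)
E
python3 ang.py wrist9 top9 top0 wrist2
```

```text
wrist9 centre [ 0.4  -0.48] rad 48.47
 ptr [41.48  5.15] 191 idx [59.29 -0.51] 223 ptr-idx deg 7.83 (C) ; lateral idx y -0.5121852577921633
top9 centre [1.38 0.01] rad 49.15
 ptr [43.65  5.75] 2 idx [5.978e+01 5.000e-02] 19 ptr-idx deg 7.69 (C) ; lateral idx y 0.053273853882071155
top0 centre [1.24 0.06] rad 49.03
 ptr [31.62 28.45] 1 idx [60.15 -0.09] 16 ptr-idx deg 43.21 (C) ; lateral idx y -0.08822894668286285
wrist2 centre [ 0.16 -0.67] rad 48.43
 ptr [30.52 27.84] 95 idx [59.01 -0.91] 95 ptr-idx deg 43.43 (C) ; lateral idx y -0.9057180366113631
```

```bash
python3 -m handwheel '[{"dx":0,"dy":0,"dz":0,"ax":0,"ay":0,"az":2},{"dx":0,"dy":0,"dz":0,"ax":0,"ay":0,"az":4},{"dx":0,"dy":0,"dz":0,"ax":0,"ay":0,"az":6},{"dx":0,"dy":0,"dz":0,"ax":0,"ay":0,"az":7.2},{"dx":0,"dy":0,"dz":0,"ax":0,"ay":0,"az":7.7},{"dx":0,"dy":0,"dz":0,"ax":0,"ay":0,"az":7.7},{"dx":0,"dy":0,"dz":0,"ax":0,"ay":0,"az":7.7}]'
python3 - <<'E'
from h import *
from workcell import r,optics
s=r.state();p0,R0=cur(s);v=p0-SEAT
print('local',v@EX*1e3,v@EY*1e3,v@N*1e3,'F tool',R0.T@s['ft_force'],'M',R0.T@s['ft_torque'])
for n in('wrist','top'):
  c=optics.calibration(n);p,d=optics.capture(n)
  np.savez(n+"10.npz",p=p,d=d,**{k:np.array(v) for k,v in c.items()})
  cv2.imwrite(f'pics/{n}10.png',p[:,:,::-1])
E
python3 ang.py wrist10 top10
```

```text
clock: 13.98
tcp_pos: [0.6514, -0.1889, 0.1102]
orientation: [-3.1, -0.523, -0.329]
ft_force: [-7.5, 2.9, 3.4]
opening: 0.268
local -0.15499536258996652 0.07050861021479017 42.69341038354636 F tool [-5.31595008 -0.62362609 -6.91931793] M [ 0.01023295 -1.31377817 -0.0820237 ]
wrist10 centre [ 0.2  -0.51] rad 48.61
 ptr [41.87 -0.36] 201 idx [59.26 -0.58] 220 ptr-idx deg 0.28 (C) ; lateral idx y -0.5828282134087989
top10 centre [ 1.11 -0.02] rad 49.37
 ptr [43.21  0.18] 2 idx [59.7  -0.09] 20 ptr-idx deg 0.34 (C) ; lateral idx y -0.08784233752799567
```

View pics/wrist10.png

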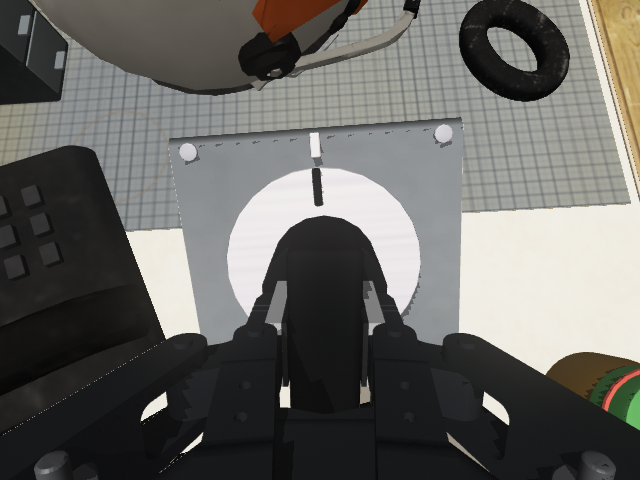

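The pointer at (317,187) lines up with the index at (315,146), within 0.3° in both views. A final press home, then let go.

```bash
python3 -m handwheel '[{"dx":0,"dy":0,"dz":1,"ax":0,"ay":0,"az":0.2},{"dx":0,"dy":0,"dz":2,"ax":0,"ay":0,"az":0.3},{"dx":0,"dy":0,"dz":2,"ax":0,"ay":0,"az":0.3}]'
python3 - <<'E'
from h import *
from workcell import r,optics
s=r.state();p0,R0=cur(s);v=p0-SEAT
print('local',v@EX*1e3,v@EY*1e3,v@N*1e3,'F tool',R0.T@s['ft_force'])
E
python3 -m handwheel '[{"dx":0,"dy":0,"dz":-1,"ax":0,"ay":0,"az":0},{"dx":0,"dy":0,"dz":-2,"ax":0,"ay":0,"az":0},{"dx":0,"dy":0,"dz":-2,"ax":0,"ay":0,"az":0}]'
python3 -m handwheel '[{"dx":0,"dy":0,"dz":0,"ax":0,"ay":0,"az":0},{"dx":0,"dy":0,"dz":0,"ax":0,"ay":0,"az":0},{"dx":0,"dy":0,"dz":0,"ax":0,"ay":0,"az":0},{"dx":0,"dy":0,"dz":0,"ax":0,"ay":0,"az":0},{"dx":0,"dy":0,"dz":0,"ax":0,"ay":0,"az":0},{"dx":0,"dy":0,"dz":0,"ax":0,"ay":0,"az":0},{"dx":0,"dy":0,"dz":-15,"ax":0,"ay":0,"az":0},{"dx":0,"dy":0,"dz":-40,"ax":0,"ay":0,"az":0},{"dx":0,"dy":0,"dz":-70,"ax":0,"ay":0,"az":0},{"dx":0,"dy":0,"dz":-95,"ax":0,"ay":0,"az":0},{"dx":0,"dy":0,"dz":-100,"ax":0,"ay":0,"az":0},{"dx":0,"dy":0,"dz":-100,"ax":0,"ay":0,"az":0}]' 0
python3 - <<'E'
from h import *
from workcell import r,optics
for n in('wrist','top','scene'):
  c=optics.calibration(n);p,d=optics.capture(n)
  np.savez(n+"11.npz",p=p,d=d,**{k:np.array(v) for k,v in c.items()})
  cv2.imwrite(f'pics/{n}11.png',p[:,:,::-1])
E
python3 ang.py wrist11 top11
```

```text
clock: 14.33
tcp_pos: [0.6519, -0.189, 0.1101]
orientation: [-3.097, -0.522, -0.334]
ft_force: [-33.8, 10.6, 28.8]
opening: 0.269
local 0.19150790202384152 0.13855251651888548 42.40212554268531 F tool [-16.28822377  -0.82741353 -42.65669098]
clock: 14.58
tcp_pos: [0.6515, -0.1889, 0.1102]
orientation: [-3.097, -0.523, -0.335]
ft_force: [-9.5, 4.7, 5.7]
opening: 0.268
clock: 15.58
tcp_pos: [0.6035, -0.1772, 0.1986]
orientation: [-3.097, -0.527, -0.336]
ft_force: [-0.3, -0.5, -0.2]
opening: 0.999
wrist11 centre [ 0.03 -0.42] rad 48.49
 ptr [41.47 -0.43] 84 idx [59.14 -0.49] 94 ptr-idx deg 0.06 (C) ; lateral idx y -0.4942824048906536
top11 centre [0.95 0.14] rad 49.5
 ptr [41.49 -0.25] 2 idx [59.76  0.14] 19 ptr-idx deg -0.55 (C) ; lateral idx y 0.14382758128970277
```

View pics/wrist11.png

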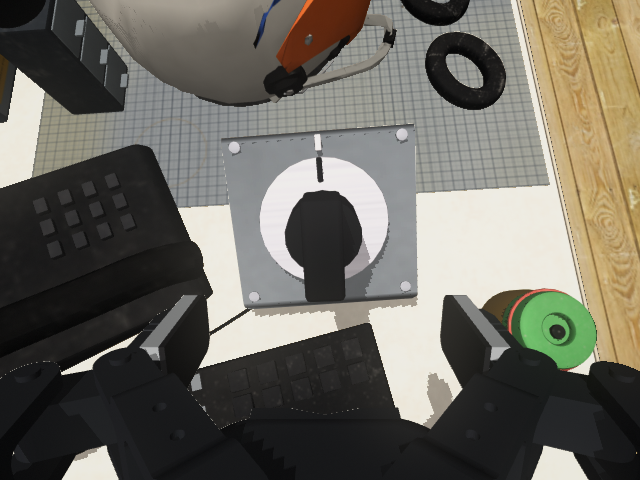

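View pics/scene11.png

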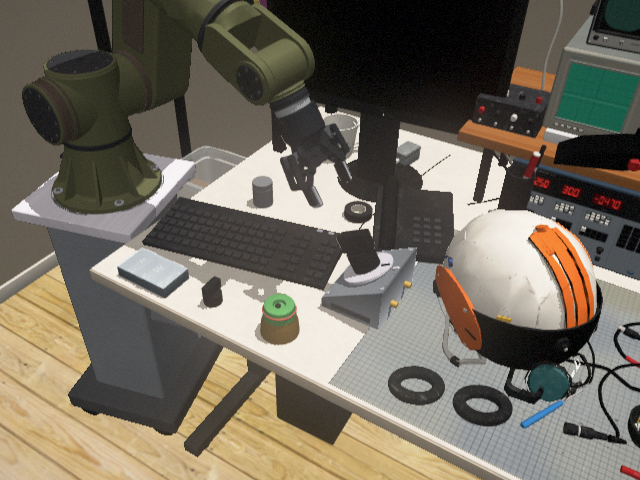

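The pointer at (320,170) is in line with the index at (318,143); the knob is on the shaft, and the cap stands at scene (262,192). One last depth check on how far down the knob sits.

```bash
python3 - <<'E'
from h import *
for n,uvs in(('wrist11',[(325,205),(325,240),(325,280),(345,285)]),('top11',[])):
  p,d,K,R,t=load(n);W=cloud(d,K,R,t)
  for u,v in uvs: print((u,v),round(float((W[v,u]-SEAT)@N*1e3),1))
  dd=[float((W[v,u]-SEAT)@N*1e3) for u,v in [(275,220),(375,220),(300,180)]] if n=='wrist11' else []
  print('disc',np.round(dd,1))
p,d,K,R,t=load('top11');W=cloud(d,K,R,t)
m=np.zeros(d.shape,bool);m[300:400,180:250]=1
m&=(W[...,2]>.05)&(W[...,2]<.07);print('cap top',W[m].mean(0),m.sum())
E
```

```text
(325, 205) 73.2
(325, 240) 74.4
(325, 280) 75.3
(345, 285) -9.7
disc [-0.5  0.1 -0.1]
disc []
cap top [0.38653468 0.05051064 0.06052292] 133
```

```bash
python3 - <<'E'
from h import *
p,d,K,R,t=load('wrist5');W=cloud(d,K,R,t)
print('desk',np.median(W[60:120,200:270,2]),np.median(W[60:180,370:410,2]),'bar',W[65,325,2],W[105,321,2],W[150,315,2],d[105,321])
p,d,K,R,t=load('wrist11');W=cloud(d,K,R,t);H=(W-SEAT)@N*1e3;print(d[240,325])
m=np.zeros(d.shape,bool);m[195:297,308:340]=1;m&=H>66;print(np.median(H[m]),[np.median(H[a:a+15,312:336]).round(1) for a in range(195,295,15)])
m=np.zeros(d.shape,bool);m[165:275,262:385]=1;m&=(abs(H)<5);print('disc',np.median(H[m]))
p=load('scene11')[0];cv2.imwrite('pics/s11c.png',cv2.resize(p[210:310,310:430],None,fx=6,fy=6,interpolation=cv2.INTER_CUBIC)[:,:,::-1])
E
```

```text
desk 0.00029927020106128516 0.0002493827450557968 bar 0.07482718040825354 0.07313938208356581 0.07393018422916464 0.22180162
0.22121724
74.22266361954684 [np.float64(73.4), np.float64(74.3), np.float64(74.3), np.float64(74.3), np.float64(74.3), np.float64(74.3), np.float64(74.2)]
disc 0.2944444715922324
```

View pics/s11c.png

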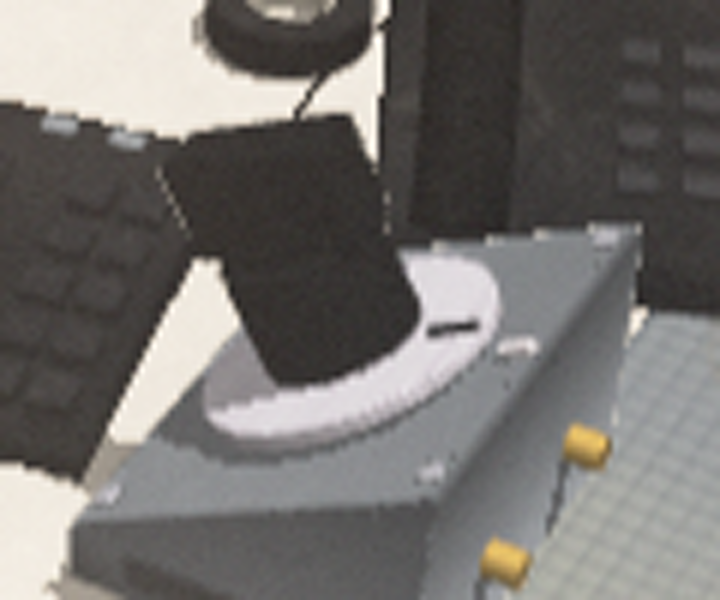

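The knob top reads 73.9 mm above the disc. The same depth camera read about 74 mm above the desk when the knob was standing there, so it is fully seated; no gap shows in the scene view. Handing in.

```bash
python3 -c "
from workcell import r
s=r.state();print(s['clock'],s['ft_force'],r.finish_job())"
```

```text
the job is handed in; nothing more can be done
15.7333 [ 0.2045075  -0.41033008 -0.31826897] None
```

I took the cap off and stood it upright on the bare strip of desk, at about (0.38, 0.04). The larger knob went onto the shaft without needing to be rocked. I pressed it home with about 43 N, turned it to the index mark, let go and backed the gripper off.

**Pointer:** after release it was 0.06° from the index mark in the wrist view and -0.55° in the coarser top view. That difference is within the measuring error.

**Seating:** the knob top read 73.9 mm above the disc, against about 74 mm above the desk before I picked it up (72 mm nominal). It is fully home, and the picture shows no gap.

**Rest of the scene:** the gripper is clear and reads no contact force. The other objects look unmoved in the pictures. A few calls were refused early on because their rows did not give all six values; nothing moved. The clock stood at 15.7 s.

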